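# Draw the solder pump from its light stand and lay it in the tool rest

### The arm

A 6-joint arm with a two-finger parallel gripper is mounted at the origin on the work surface. World frame = base frame: x ahead of the robot, y to its left, z up, the work surface at z = 0. Lengths are in m, angles in rad, forces in N, time in s.
With the tool pointing down it reaches from about 0.35 to 0.775 m from the base axis. Payload 7.3 kg.
Tool frame: the origin (TCP) lies at the very end of the fingers, on their centre line; the grasp point (between the pads) lies 19 mm behind it; z points along the fingers, y is the line along which they close (so a half turn about z gives the same grasp; the last joint's range is limited). The gripper opens to 92 mm and grips with 3 to 60 N. Pads are 19 mm wide; open, the fingers measure 130 mm over their backs; the gripper's body (75 mm by 190 mm) begins 47 mm behind the grasp point.
Start: joints at [-1.368, 0.342, 1.524, -0, 1.275, -0.146], TCP at [0.179, -0.493, 0.227] pointing down, gripper open.
Joint ranges: [-2.53, 2.53], [-0.77, 2.02], [0.04, 2.7], [-1, 4.14], [0.28, 2.66], [-3.11, 3.11]. Speed limits (rad/s): [2.57, 2.57, 3.14, 3.14, 3.14, 3.14].

### API

Orientations are given as [roll, pitch, yaw] about the fixed x, y, z axes, in that order (R = Rz(yaw) Ry(pitch) Rx(roll)).
In Python, from cell import * gives the robot as it stands.
- The arm moves only by the tool step_arm, never from a script. Its argument "commands" is a list of rows, each a list of 7 numbers: the opening, from 0 (shut) to 1 (fully open), then the shift along the world's x, y, z in cm, then the turn, a rotation vector about the world's x, y, z in rad. A call has 1 to 5 rows; each row is the pose to reach, as a shift and turn from the pose commanded when the call began; what a row does not reach only later rows make up. A row lasts 1/12 s, in which the tool goes at most 41.7 mm and 7.16 degrees, less where a joint would pass 70% of its speed; a pose out of reach is approached as far as the arm can. A call with a gripper value outside its range is refused whole. The fingers move at their own pace and stop on an object; "grip_force" is the grip in N (left out, the last holds). Time passes only in rows, so rows that repeat a pose let the fingers close. It gives the time, the measured TCP pose, the force, the opening and the grip force at its end, in the units of the state.
- observe(): the state, without advancing time (a new reading comes with each control period).
- read_camera(name): name is "side" or "top"; returns the picture (384x512x3 uint8, red, green, blue); there is no depth.
- camera_model(name): a dict with "vfov" (degrees; the focal length in pixels is half the picture's height over the tangent of half this angle, whatever the lens; pixels are square), "cx", "cy" (the principal point, pixels), "world_to_cam" (4x4, takes a point from world to camera coordinates). Camera axes: x right, y up, looking along -z (the intrinsics and any distortion apply to the point x, -y, -z); pixel columns grow to the right and rows downward; lengths in m; the calibration is good to about 2 mm. A picture is of the moment at which its call begins. camera_model takes no time and is no camera call.
- hand_in(): hands the job in; it is judged then, once.
The state is a dict: "time": time; "qpos": joint angles; "qvel": joint speeds; "joint_efforts": joint torques, N m; "tool_pos": TCP position; "tool_rot": TCP orientation; "contact_force": force on the tool from outside, world axes, zero at the start; "torque": the same for the moment, N m; "opening": finger opening in m; "grip_force": force on a finger pad.
Only numpy, scipy, OpenCV 4.12 (cv2) and the standard library are available. Lean on these libraries where they do the work, as an engineer would, in place of code of your own. Each camera call takes 0.05 s, during which the arm holds its last target. There are 200 camera calls.

### The job

Draw the solder pump straight out of the sloping sleeve of its light stand, without tipping the stand or dragging it along (a keeper in the mouth may catch its black front body: ease it sideways by feel), and lay it level in both notches of the tool rest, centred, with its white nozzle end in the red notch. Hold the pump until it lies in both notches, then let go of it. Do not disturb the programmer box, the solder spool or the screwdriver.

Things in the scene. Friction and masses are not known exactly. Their poses are not given: they have to be found in the camera images.
- pump_mid (a point): solder pump, 200 mm long, 100 g: middle of its axis, 100 mm from the nozzle tip; z axis from white nozzle to black knob. From the tip: nozzle 0-20 mm, black front body 24 mm thick 20-63, blue barrel 17 mm thick 63-178, rod, knob 18 mm thick 188-200. Heavy end: its weight acts about 60 mm from the tip. It starts nozzle down in the stand's sleeve, the first 77 mm inside, upper end leaning away from the robot
- pump_tip (a point): tip of the pump's nozzle, on its axis; axes as pump_mid
- stand: light loose stand, 650 g; a pull of 2-4 N tips or drags it: black base 150 (x, from -67 to +83) x 90 (y) x 8 mm; square steel sleeve 40 wide (y) x 32 mm outside, 34 x 26 inside, 82 long, closed below, axis 40 deg above level, direction (0.766, 0, 0.643) in the stand's frame. The pump lies in it by its weight alone. y axis across the sleeve. Origin on the underside
- sleeve_mouth (a point): centre of the sleeve's open end, 98 mm above the bench; axes as stand. Two grey keeper teeth, last 6 mm inside the mouth, leave a gap 25.6 mm wide (y) whose middle lies up to 4 mm left or right of centre, different each time, not reported. After 7-8 mm of pull the 24 mm front body meets them: if it catches, pulling on drags or tips the stand; back off a little, shift the pump sideways and feel again
- rest: fixed tool rest: base plate 164 (x) x 70 (y) x 8 mm, two upright 90-degree V notches 8 mm thick at x = -60 mm (red, robot's side, cut for the pump's black body) and +60 mm (grey, cut for the barrel), 50 mm wide at the top, tips at most 66 mm above the bench; they centre the pump as it comes down. Open between them to the plate. Origin: centre of underside; x from red to grey
- rest_mid (a point): where the middle of the pump's axis lies when it rests in both notches: on the line of the notches, half-way between them, 52 mm above the bench; axes as rest
- programmer: bystander: white chip programmer box 100 x 62 x 26 mm with a teal socket on top (total 34 mm, thin lever to 50 mm), loose; origin at the centre of its underside
- spool: bystander: solder spool with green flanges standing on end, 60 mm in diameter, 44 mm high, loose; origin at the centre of its underside
- driver: bystander: blue screwdriver lying on the bench, 170 mm long, loose; origin at its underside near the middle, x axis along it
There are look-alikes about, which are no part of the job. Several things look just like the rest: the one meant starts farthest to the robot's left.

How it is judged:
On the way, in this order (a step that is already met when the one before it is completed fails the run):
1. the pump is drawn clear of the sleeve in the fingers, the stand upright where it stood (distance between pump_tip and sleeve_mouth below 0.15 m and z of pump_tip in the frame of sleeve_mouth above 0.002 m and contact force between pump and stand below 0.05 N and contact force between the fingers and pump above 1 N and angle between stand's own z axis and vertical below 0.03 rad and distance of stand from where it was at the start of the episode below 0.02 m), for 0.1 s.
2. the pump lies in both notches, centred, nozzle in the red one, while still held (horizontal distance between pump_mid and rest_mid below 0.012 m and z of pump_mid in the frame of rest_mid between -0.006 and 0.006 m and x of pump_tip in the frame of rest_mid below -0.07 m and angle between the z axis of pump_mid and the x axis of rest_mid, either way round below 0.08 rad and contact force between pump and rest above 0.2 N and contact force between the fingers and pump above 1 N), for 0.1 s.
At the end, for the whole second after the job is handed in: The pump lies released and at rest in both notches, its middle within 12 mm (level) and 6 mm (height) of the rest's middle point, its axis within 0.08 rad of the line of the notches, nozzle on the red side; the stand stands upright (within 0.03 rad) and within 20 mm of where it stood (horizontal distance between pump_mid and rest_mid below 0.012 m and z of pump_mid in the frame of rest_mid between -0.006 and 0.006 m and x of pump_tip in the frame of rest_mid below -0.07 m and angle between the z axis of pump_mid and the x axis of rest_mid, either way round below 0.08 rad and contact force between pump and rest above 0.2 N and angle between stand's own z axis and vertical below 0.03 rad and distance of stand from where it was at the start of the episode below 0.02 m and linear speed of pump below 0.02 m/s and contact force between the fingers and pump below 0.05 N); the robot touches nothing.
It fails at once if the stand is tipped by more than 0.1 rad (angle between stand's own z axis and vertical above 0.1 rad).
It fails at once if the stand is dragged or lifted more than 20 mm from its place (distance of stand from where it was at the start of the episode above 0.02 m).
It fails at once if a bystander is moved more than 15 mm (distance of any of programmer, spool, driver from where it was at the start of the episode above 0.015 m).
It also fails if it takes over 67 s, if anything falls off the work surface, if the arm or the gripper's body presses on something with over 40 N, if the wrist force passes 120 N, or if a joint passes its speed limit or range.

## Working session

There is one attempt and no reset: what is moved stays moved. The work goes in short steps, Python scripts to look and compute and a tool call to move; the robot and the scene stay as the last step left them, time stands still between calls to the robot, and variables do not carry over. Pictures are saved under pics/ and viewed, at most 10 in all, crops included, and the job is handed in when it is done.

Besides the shell and the picture viewer there is one more tool, called after "Emit:" by a JSON object that holds its "op" and its "data". step_arm: Moves the arm, as the interface text tells. Its arguments: {"type":"object","properties":{"commands":{"type":"array"},"grip_force":{"type":"number"}},"required":["commands"]}

```bash
mkdir -p pics; ls
python3 - <<'E'
from cell import *
import cv2
for n in("side","top"):
    im=read_camera(n); cv2.imwrite(f"pics/{n}0.png",im[:,:,::-1]); m=camera_model(n); print(n,m)
print(observe())
E
```

```text
pics
side {'vfov': 47.6934870280885, 'cx': 258.699686859205, 'cy': 184.46049686045555, 'world_to_cam': array([[ 9.96300292e-01, -8.59397520e-02, -2.94431575e-04,
        -4.47522379e-01],
       [ 6.31473088e-02,  7.29734837e-01,  6.80807965e-01,
        -4.63053379e-02],
       [-5.82936107e-02, -6.78307767e-01,  7.32461895e-01,
        -1.68637457e+00],
       [ 0.00000000e+00,  0.00000000e+00,  0.00000000e+00,
         1.00000000e+00]])}
top {'vfov': 55.35389034735347, 'cx': 252.84996344693212, 'cy': 192.16655864628353, 'world_to_cam': array([[ 7.16918676e-04, -9.99949582e-01,  1.00159525e-02,
        -9.42787497e-02],
       [ 9.93196776e-01,  1.87832307e-03,  1.16432965e-01,
        -4.51357745e-01],
       [-1.16445908e-01,  9.86433878e-03,  9.93148048e-01,
        -1.16983479e+00],
       [ 0.00000000e+00,  0.00000000e+00,  0.00000000e+00,
         1.00000000e+00]])}
{'time': 0.1, 'qpos': array([-1.36801135e+00,  3.42649847e-01,  1.52490203e+00, -1.71437283e-05,
        1.27541508e+00, -1.46032711e-01]), 'qvel': array([-0.00091239, -0.00200909, -0.00032834, -0.00010325,  0.0012195 ,
       -0.00161833]), 'joint_efforts': array([ 1.51098975e-03, -4.32004559e+01, -2.44694638e+01,  7.19193695e-02,
        5.25570440e-02, -5.85869043e-05]), 'tool_pos': array([ 0.17936471, -0.49302697,  0.22612292]), 'tool_rot': array([-3.14023059e+00, -1.83761310e-04,  3.48822566e-01]), 'contact_force': array([-0.23503784, -0.21824114,  0.4908275 ]), 'torque': array([-0.054272  ,  0.00204612,  0.06127155]), 'grip_force': 0.0, 'opening': 0.09145055992049021}
```

View pics/top0.png

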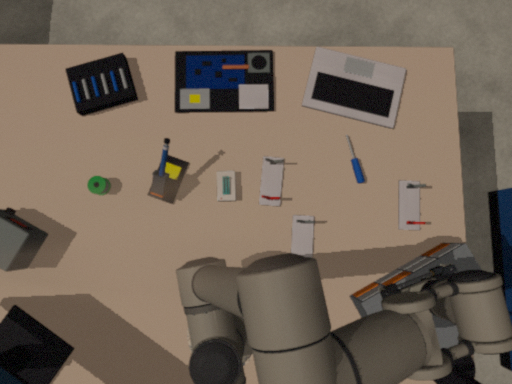

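View pics/side0.png

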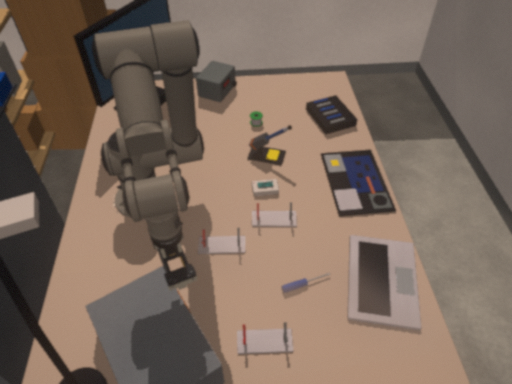

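Top view: the leftmost rest is at (272,182), with its red notch at about (271,197). The stand and pump are at (168,178), with the pump knob at (167,141). The spool is at (97,185), the programmer at (227,185) and the driver at (356,160). I'll enlarge the stand and rest next.

```bash
cat > h.py <<'E'
import numpy as np, cv2
from cell import *
def ray(n,u,v):
    m=camera_model(n); f=192/np.tan(np.radians(m["vfov"]/2)); T=m["world_to_cam"]; R=T[:3,:3]
    d=R.T@np.array([(u-m["cx"])/f,-(v-m["cy"])/f,-1]); return -R.T@T[:3,3],d
def plane(n,u,v,z):
    o,d=ray(n,u,v); return o+d*(z-o[2])/d[2]
def tri(a,b):
    o1,d1=ray("top",*a);o2,d2=ray("side",*b)
    s=np.linalg.lstsq(np.c_[d1,-d2],o2-o1,rcond=None)[0]
    p,q=o1+s[0]*d1,o2+s[1]*d2; return (p+q)/2,np.linalg.norm(p-q)
def proj(n,p):
    m=camera_model(n); f=192/np.tan(np.radians(m["vfov"]/2)); c=m["world_to_cam"]@np.r_[p,1]
    return np.array([m["cx"]+f*c[0]/-c[2],m["cy"]-f*c[1]/-c[2]])
E
python3 - <<'E'
import cv2,numpy as np
from h import *
t=cv2.imread("pics/top0.png");s=cv2.imread("pics/side0.png")
r=lambda im,x,y:cv2.resize(im[y:y+60,x:x+80],None,fx=5,fy=5,interpolation=cv2.INTER_CUBIC)
o=np.vstack([np.hstack([r(t,135,135),r(t,235,150)]),np.hstack([r(s,230,110),r(s,240,185)])])
cv2.imwrite("pics/crop.png",o)
# tool check against distortion
print(proj("top",observe()["tool_pos"]),proj("side",observe()["tool_pos"]))
E
```

```text
[404.06802121 285.58954242] [176.48698206 271.86123902]
```

View pics/crop.png

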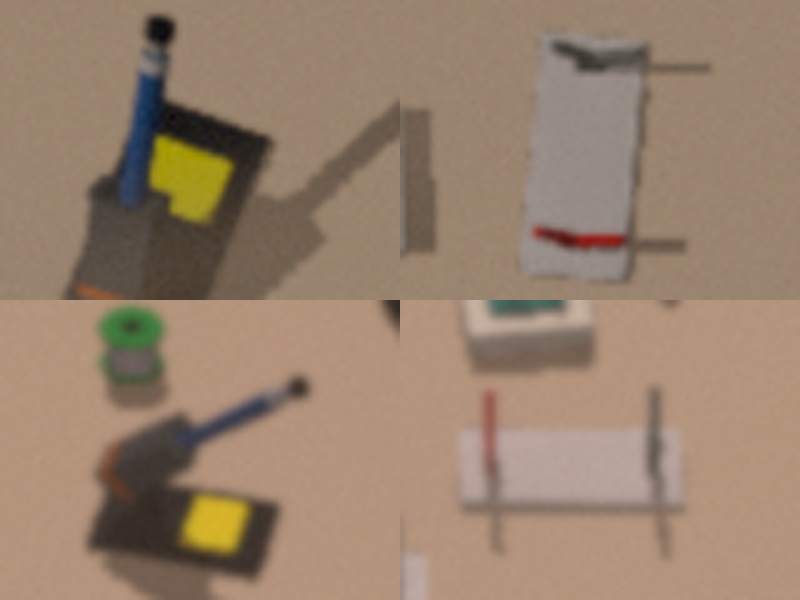

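```bash
cat > meas.py <<'E'
from h import *
def blueline(n,box,im=None):
    im=read_camera(n)[:,:,::-1] if im is None else im
    x,y,w,h=box; c=im[y:y+h,x:x+w].astype(int); m=(c[:,:,0]-c[:,:,2]>25)
    k,l,st,_=cv2.connectedComponentsWithStats(m.astype(np.uint8)); i=1+np.argmax(st[1:,4])
    p=np.argwhere(l==i)[:,::-1]+[x,y]; vx,vy,a,b=cv2.fitLine(p.astype(np.float32),cv2.DIST_L2,0,.01,.01).ravel()
    t=(p-[a,b])@[vx,vy]; return np.array([a,b]),np.array([vx,vy]),t.min(),t.max()
def axis(A,B):
    N=[]
    for n,L in (("top",A),("side",B)):
        o,d1=ray(n,*(L[0]-20*L[1]));_,d2=ray(n,*(L[0]+20*L[1])); q=np.cross(d1,d2);N.append((q/np.linalg.norm(q),o))
    d=np.cross(N[0][0],N[1][0]);d/=np.linalg.norm(d)
    p=np.linalg.lstsq(np.array([N[0][0],N[1][0],d]),np.array([N[0][0]@N[0][1],N[1][0]@N[1][1],0]),rcond=None)[0]
    return p,d*np.sign(d[2])
E
python3 - <<'E'
from meas import *
t=cv2.imread("pics/top0.png");s=cv2.imread("pics/side0.png")
A=blueline("top",(150,130,30,50),t);B=blueline("side",(255,115,45,40),s);print(A,B)
p,d=axis(A,B);print("dir",d,"elev",np.degrees(np.arcsin(d[2])),"yaw",np.degrees(np.arctan2(d[1],d[0])))
for z in(.098,.177):print(z,p+d*(z-p[2])/d[2])
k=lambda x,y,ox,oy:((x+.5)/5-.5+ox,(y+.5)/5-.5+oy)
print("knob",tri(k(158,28,135,135),k(298,87,230,110)))
print("blue0",tri(k(133,200,135,135),k(186,140,230,110)))
print("mouth corners", [plane("top",*k(*q,135,135),.1) for q in((90,187),(168,200))])
# rest plate
def quad(c,off,n,z):
    cs,_=cv2.findContours(c.astype(np.uint8)*255,cv2.RETR_EXTERNAL,cv2.CHAIN_APPROX_NONE)
    c=max(cs,key=cv2.contourArea);(cx,cy),wh,a=cv2.minAreaRect(c);b=cv2.boxPoints(((cx,cy),wh,a))+off
    P=np.array([plane(n,*q,z) for q in b]);print(n,"ctr",P.mean(0),[np.round(np.linalg.norm(P[i]-P[i-1]),4) for i in range(4)],[np.round(np.degrees(np.arctan2(*(P[i]-P[i-1])[[1,0]])),1) for i in range(4)])
for n,im,(x,y,w,h) in(("top",t,(255,150,35,60)),("side",s,(247,208,55,20))):
    c=im[y:y+h,x:x+w].astype(int); hsv=cv2.cvtColor(im[y:y+h,x:x+w],cv2.COLOR_BGR2HSV); m=(hsv[:,:,1]<45)&(hsv[:,:,2]>100)
    m=cv2.morphologyEx(m.astype(np.uint8),cv2.MORPH_CLOSE,np.ones((9,9)))
    quad(m,(x,y),n,.008)
    r=(c[:,:,2]-c[:,:,1]>70);q=np.argwhere(r).mean(0)[::-1]+[x,y];print("red",q,plane(n,*q,.055))
# stand base corners
for n,z,L in(("top",.008,[(170,98),(270,138)]),("side",.008,[(275,205),(255,280),(90,248)])):
    o=(135,135) if n=="top" else (230,110)
    print(n,[plane(n,*k(*q,*o),z).round(4) for q in L])
# programmer, spool, driver approx
print([plane("top",*q) for q in((227,180,.03),(97,185,.044),(356,160,.015))])
E
```

```text
Traceback (most recent call last):
  File "meas.py", line 5, in blueline
    k,l,st,_=cv2.connectedComponentsWithStats(m.astype(np.uint8)); i=1+np.argmax(st[1:,4])
                                                                       ~~~~~~~~~^^^^^^^^^^
ValueError: attempt to get argmax of an empty sequence
```

```bash
sed -i 's/>25)/>6)/' meas.py
cat > m1.py <<'E'
from meas import *
t=cv2.imread("pics/top0.png");s=cv2.imread("pics/side0.png")
A=blueline("top",(150,130,30,50),t);B=blueline("side",(255,115,45,40),s);print(A,B)
p,d=axis(A,B);print("dir",d,"elev",np.degrees(np.arcsin(d[2])),"yaw",np.degrees(np.arctan2(d[1],d[0])))
for z in(.098,.177):print(z,p+d*(z-p[2])/d[2])
k=lambda x,y,ox,oy:((x+.5)/5-.5+ox,(y+.5)/5-.5+oy)
print("knob",tri(k(158,28,135,135),k(298,87,230,110)))
print("blue0",tri(k(133,200,135,135),k(186,140,230,110)))
print("mouth corners", [plane("top",*k(*q,135,135),.1) for q in((90,187),(168,200))])
def quad(c,off,n,z):
    cs,_=cv2.findContours(c.astype(np.uint8)*255,cv2.RETR_EXTERNAL,cv2.CHAIN_APPROX_NONE)
    c=max(cs,key=cv2.contourArea);(cx,cy),wh,a=cv2.minAreaRect(c);b=cv2.boxPoints(((cx,cy),wh,a))+off
    P=np.array([plane(n,*q,z) for q in b]);print(n,"ctr",P.mean(0),[np.round(np.linalg.norm(P[i]-P[i-1]),4) for i in range(4)],[np.round(np.degrees(np.arctan2(*(P[i]-P[i-1])[[1,0]])),1) for i in range(4)])
for n,im,(x,y,w,h) in(("top",t,(255,150,35,60)),("side",s,(247,208,55,20))):
    c=im[y:y+h,x:x+w].astype(int); hsv=cv2.cvtColor(im[y:y+h,x:x+w],cv2.COLOR_BGR2HSV); m=(hsv[:,:,1]<45)&(hsv[:,:,2]>100)
    m=cv2.morphologyEx(m.astype(np.uint8),cv2.MORPH_CLOSE,np.ones((9,9)))
    quad(m,(x,y),n,.008)
    r=(c[:,:,2]-c[:,:,1]>70);q=np.argwhere(r).mean(0)[::-1]+[x,y];print("red",q,plane(n,*q,.055))
for n,z,L in(("top",.008,[(170,98),(270,138)]),("side",.008,[(275,205),(255,280),(90,248)])):
    o=(135,135) if n=="top" else (230,110)
    print(n,[plane(n,*k(*q,*o),z).round(4) for q in L])
print([plane("top",*q) for q in((227,180,.03),(97,185,.044),(356,160,.015))])
E
python3 m1.py
```

```text
(array([162.81203, 162.18797], dtype=float32), array([ 0.19644783, -0.9805143 ], dtype=float32), np.float64(-13.311239953367249), np.float64(12.967922870786651)) (array([273.3143 , 134.28572], dtype=float32), array([ 0.91549015, -0.4023404 ], dtype=float32), np.float64(-8.703724451472226), np.float64(9.675990991185245))
dir [ 0.71696896 -0.29268002  0.63268785] elev 39.24870648267792 yaw -22.206193228078025
0.098 [0.49658164 0.19239326 0.098     ]
0.177 [0.58610533 0.15584803 0.177     ]
knob (array([0.58428515, 0.15950255, 0.17402369]), np.float64(0.002886751561623996))
blue0 (array([0.49782842, 0.18939011, 0.09922561]), np.float64(0.0017830837993557049))
mouth corners [array([0.50484021, 0.21578369, 0.1       ]), array([0.49684854, 0.1676349 , 0.1       ])]
top ctr [ 0.48621327 -0.14850961  0.008     ] [np.float64(0.0835), np.float64(0.1756), np.float64(0.0849), np.float64(0.1756)] [np.float64(84.4), np.float64(-5.7), np.float64(-95.7), np.float64(173.9)]
red [272.85 197.35] [ 0.43166083 -0.1571873   0.055     ]
side ctr [ 0.49090003 -0.15291563  0.008     ] [np.float64(0.0896), np.float64(0.1619), np.float64(0.0897), np.float64(0.1559)] [np.float64(85.7), np.float64(-4.9), np.float64(-98.2), np.float64(175.1)]
red [nan nan] [nan nan nan]
top [array([0.5814, 0.1888, 0.008 ]), array([0.5543, 0.1213, 0.008 ])]
side [array([0.5776, 0.2039, 0.008 ]), array([0.5497, 0.115 , 0.008 ]), array([0.4168, 0.1647, 0.008 ])]
[array([ 0.49101618, -0.00907772,  0.03      ]), array([0.47172166, 0.40764205, 0.044     ]), array([ 0.56187373, -0.43884402,  0.015     ])]m1.py:18: RuntimeWarning: Mean of empty slice.
  r=(c[:,:,2]-c[:,:,1]>70);q=np.argwhere(r).mean(0)[::-1]+[x,y];print("red",q,plane(n,*q,.055))
  ret = um.true_divide(
```

The pump points along yaw ≈ -20.7°, with the mouth near (0.497, 0.191, 0.098). The rest is near (0.488, -0.150) at yaw ≈ -5.6°. Next I'll plan the approach.

```bash
cat > plan.py <<'E'
from h import *
from scipy.spatial.transform import Rotation as Ro
def Rt(yaw,el): # tool perpendicular to a pump axis of yaw/elev(deg)
    y,e=np.radians([yaw,el]); z=np.array([np.sin(e)*np.cos(y),np.sin(e)*np.sin(y),-np.cos(e)]); ty=np.array([np.sin(y),-np.cos(y),0])
    return np.c_[np.cross(ty,z),ty,z]
def delta(R,p,s=None):
    s=s or observe(); R0=Ro.from_euler("xyz",s["tool_rot"]).as_matrix()
    return ((p-s["tool_pos"])*100).round(2),Ro.from_matrix(R@R0.T).as_rotvec().round(3)
E
python3 - <<'E'
from plan import *
R=Rt(-20.7,40); g=np.array([.5228,.181,.121]); p=g+.019*R[:,2]
print(p,R[:,2],R[:,0]); print(delta(R,p-.1*R[:,2]))
k=lambda x,y:((x+.5)/5-.5+235,(y+.5)/5-.5+150)
print([plane("top",*k(*q),.008).round(4) for q in((145,33),(248,45),(228,280),(120,272))])
E
```

```text
[0.53422454 0.17668302 0.10644516] [ 0.60129183 -0.22720925 -0.76604444] [ 0.7165917  -0.27077744  0.64278761]
(array([29.47, 69.24, -4.31]), array([-0.006, -0.712, -0.681]))
[array([ 0.5755, -0.1299,  0.008 ]), array([ 0.5674, -0.1991,  0.008 ]), array([ 0.4091, -0.1844,  0.008 ]), array([ 0.4143, -0.1129,  0.008 ])]
```

Emit:
{"op": "step_arm", "data": {"commands": [[1, 2, 4, 4, 0, 0, 0], [1, 4, 8, 8, 0, 0, -0.1], [1, 5.5, 11.5, 8, 0, 0, -0.2], [1, 7, 15, 8, 0, 0, -0.3], [1, 8.5, 18.5, 8, 0, 0, -0.3]]}}

```text
time: 0.52
tool_pos: [0.2571, -0.3254, 0.3066]
tool_rot: [3.14, -0.001, 0.042]
contact_force: [0.9, -0.6, 0.6]
opening: 0.092
grip_force: 0.0
```

Emit:
{"op": "step_arm", "data": {"commands": [[1, 1.5, 3.5, 0, 0, 0, -0.1], [1, 3, 7, 0, 0, 0, -0.2], [1, 4.5, 10.5, 0, 0, 0, -0.3], [1, 6, 14, 0, 0, 0, -0.38], [1, 7.5, 17.5, 0, 0, 0, -0.38]]}}

```text
time: 0.93
tool_pos: [0.3317, -0.1496, 0.3055]
tool_rot: [-3.142, 0.0, -0.336]
contact_force: [1.2, -0.3, 0.4]
opening: 0.0916
grip_force: 0.0
```

Emit:
{"op": "step_arm", "data": {"commands": [[1, 1.5, 3.5, 0, 0, 0, 0], [1, 3, 7, 0, 0, 0, 0], [1, 4.5, 10.5, 0, 0, 0, 0], [1, 6, 14, 0, 0, 0, 0], [1, 7.5, 17.5, 0, 0, 0, 0]]}}

```text
time: 1.35
tool_pos: [0.4067, 0.0255, 0.3055]
tool_rot: [3.141, 0.0, -0.331]
contact_force: [0.3, -0.7, 0.2]
opening: 0.0917
grip_force: 0.0
```

Emit:
{"op": "step_arm", "data": {"commands": [[1, 1, 4, 0, -0.04, -0.11, 0], [1, 2, 8, 0, -0.08, -0.22, 0], [1, 3, 12, 0, -0.12, -0.33, 0], [1, 4, 15, 0, -0.16, -0.44, 0], [1, 5, 17, -2, -0.2, -0.55, 0]]}}

```text
time: 1.77
tool_pos: [0.4551, 0.1892, 0.2935]
tool_rot: [3.133, -0.552, -0.331]
contact_force: [1.2, -1.2, 0.2]
opening: 0.0918
grip_force: 0.0
```

Emit:
{"op": "step_arm", "data": {"commands": [[1, 0.5, 0.5, -4, -0.04, -0.1, 0], [1, 1, 0.5, -7, -0.04, -0.1, 0], [1, 1.5, 0.5, -8, -0.04, -0.1, 0], [1, 1.5, 0.5, -8, -0.04, -0.1, 0]]}}

```text
time: 2.1
tool_pos: [0.4671, 0.1896, 0.2061]
tool_rot: [3.11, -0.644, -0.321]
contact_force: [0.1, -0.5, 0.3]
opening: 0.0916
grip_force: 0.0
```

Run:
```python
from plan import *
R=Rt(-20.7,40); g=np.array([.5228,.181,.121]); p=g+.019*R[:,2]
print(delta(R,p-.1*R[:,2]),delta(R,p),observe()["tool_pos"],observe()["qpos"])
t=read_camera("top");s=read_camera("side")
cv2.imwrite("pics/t1.png",t[:,:,::-1]);cv2.imwrite("pics/s1.png",s[:,:,::-1])
r=lambda im,x,y:cv2.resize(im[y:y+100,x:x+80,::-1],None,fx=5,fy=5,interpolation=cv2.INTER_CUBIC)
cv2.imwrite("pics/c1.png",np.hstack([r(t,125,110),r(s,230,80)]))
```

```text
(array([ 0.7 ,  0.98, -2.3 ]), array([ 0.005, -0.059, -0.021])) (array([ 6.72, -1.29, -9.96]), array([ 0.005, -0.059, -0.021])) [0.46706686 0.18960966 0.20605727] [ 0.53319533  0.19756507  1.99518054 -0.82879986  0.69704241  3.02115315]
```

View pics/c1.png

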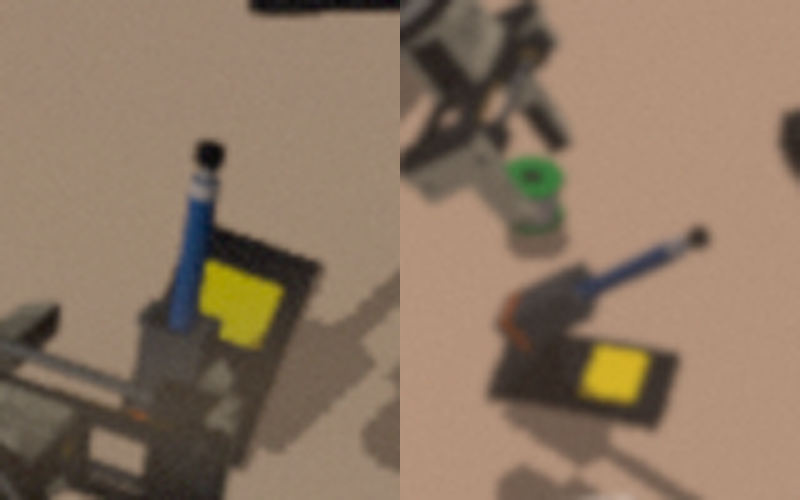

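The crops show the pump undisturbed (knob at crop (208,155) in the top view and (698,237) in the side view). The open gripper is behind and above it.

Emit:
{"op": "step_arm", "data": {"commands": [[1, 0.7, 1, -2.3, 0.005, -0.059, -0.021], [1, 2.2, 0.4, -4, 0.005, -0.059, -0.021], [1, 3.5, 0, -5.5, 0.005, -0.059, -0.021], [1, 3.5, 0, -5.5, 0.005, -0.059, -0.021]]}}

```text
time: 2.53
tool_pos: [0.5163, 0.1838, 0.1781]
tool_rot: [3.141, -0.664, -0.352]
contact_force: [-0.4, -1.1, -0.4]
opening: 0.0917
grip_force: 0.0
```

Run:
```python
from plan import *
R=Rt(-20.7,40); g=np.array([.5228,.181,.121]); p=g+.019*R[:,2]
print(delta(R,p),observe()["qpos"],observe()["contact_force"])
```

```text
(array([ 1.79, -0.71, -7.16]), array([-0.012, -0.033, -0.009])) [ 0.46322761  0.29593234  1.96837148 -0.92779225  0.5950013   3.10279527] [-0.42173805 -1.13745241 -0.39837872]
```

Run:
```python
from plan import *
R=Rt(-20.7,25); g=np.array([.5228,.181,.121]); p=g+.019*R[:,2]
print(p,R[:,2],delta(R,p-.06*R[:,2]),delta(R,p))
```

```text
[0.53031138 0.17816169 0.10378015] [ 0.39533573 -0.14938492 -0.90630779] (array([-0.97,  0.33, -1.99]), array([ 0.08 ,  0.213, -0.009])) (array([ 1.4 , -0.56, -7.43]), array([ 0.08 ,  0.213, -0.009]))
```

Emit:
{"op": "step_arm", "data": {"commands": [[1, -1, 0.3, 0, 0.04, 0.107, 0], [1, -1, 0.3, 0, 0.08, 0.213, -0.009], [1, -1, 0.3, 0, 0.08, 0.213, -0.009]]}}

```text
time: 2.78
tool_pos: [0.5043, 0.1888, 0.18]
tool_rot: [-3.137, -0.432, -0.359]
contact_force: [0.0, -0.4, -0.4]
opening: 0.0919
grip_force: 0.0
```

Run:
```python
from plan import *
R=Rt(-20.7,25); g=np.array([.5228,.181,.121]); p=g+.019*R[:,2]
print(delta(R,p-.06*R[:,2]),delta(R,p),observe()["qpos"],observe()["tool_pos"])
```

```text
(array([ 0.23, -0.17, -2.18]), array([-0.005, -0.002, -0.004])) (array([ 2.6 , -1.07, -7.62]), array([-0.005, -0.002, -0.004])) [ 0.38162575  0.28318254  1.84458937 -0.43252931  0.73054606  2.59416314] [0.50427489 0.18882318 0.17999005]
```

Emit:
{"op": "step_arm", "data": {"commands": [[0.6, 0.3, -0.2, -2.2, 0, 0, 0], [0.6, 1.1, -0.5, -4, 0, 0, 0], [0.6, 1.9, -0.8, -5.8, 0, 0, 0], [0.6, 2.6, -1.1, -7.6, 0, 0, 0], [0.6, 2.6, -1.1, -7.6, 0, 0, 0]]}}

```text
time: 3.2
tool_pos: [0.53, 0.1758, 0.1005]
tool_rot: [3.14, -0.433, -0.36]
contact_force: [-0.8, -0.1, 0.3]
opening: 0.0633
grip_force: 0.0
```

Run:
```python
from plan import *
s=observe();print(s["tool_pos"],s["contact_force"],s["opening"],s["qpos"])
t=read_camera("top");sd=read_camera("side")
r=lambda im,x,y:cv2.resize(im[y:y+80,x:x+80,::-1],None,fx=5,fy=5,interpolation=cv2.INTER_CUBIC)
cv2.imwrite("pics/c2.png",np.hstack([r(t,125,120),r(sd,230,90)]))
```

```text
[0.53003774 0.17583294 0.10051564] [-0.78769645 -0.0507131   0.30296601] 0.06334179202031515 [ 0.33776445  0.43069454  1.89370726 -0.54933851  0.54533554  2.70336916]
```

View pics/c2.png

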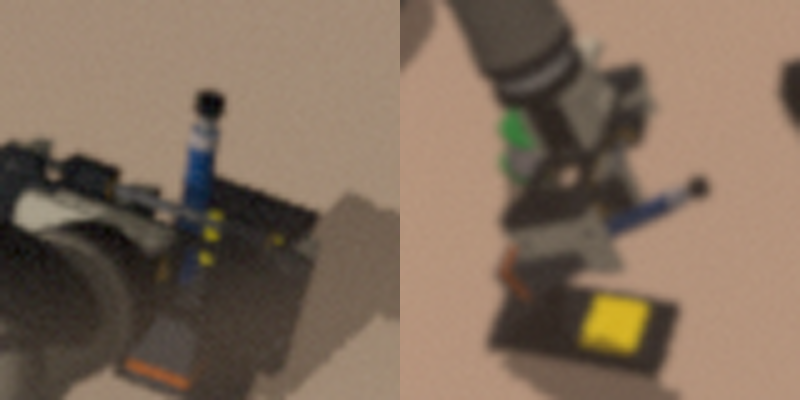

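The fingers straddle the barrel just above the mouth. The stand and pump haven't moved. I'll close lightly.

Emit:
{"op": "step_arm", "data": {"commands": [[0.3, 0, 0, 0, 0, 0, 0], [0.3, 0, 0, 0, 0, 0, 0], [0.25, 0, 0, 0, 0, 0, 0], [0.25, 0, 0, 0, 0, 0, 0]], "grip_force": 3}}

```text
time: 3.63
tool_pos: [0.5302, 0.1771, 0.1025]
tool_rot: [-3.141, -0.436, -0.359]
contact_force: [-0.1, -0.3, 0.6]
opening: 0.0333
grip_force: 0.0
```

Emit:
{"op": "step_arm", "data": {"commands": [[0.22, 0, 0, 0, 0, 0, 0], [0.22, 0, 0, 0, 0, 0, 0]]}}

```text
time: 3.8
tool_pos: [0.53, 0.1769, 0.1017]
tool_rot: [-3.142, -0.435, -0.358]
contact_force: [-0.7, -0.8, 0.1]
opening: 0.0219
grip_force: 0.1
```

Emit:
{"op": "step_arm", "data": {"commands": [[0.19, 0, 0, 0, 0, 0, 0], [0.19, 0, 0, 0, 0, 0, 0]]}}

```text
time: 3.97
tool_pos: [0.5303, 0.177, 0.1016]
tool_rot: [-3.141, -0.435, -0.358]
contact_force: [1.5, 1.4, 0.3]
opening: 0.0179
grip_force: 0.6
```

Emit:
{"op": "step_arm", "data": {"commands": [[0.15, 0, 0, 0, 0, 0, 0], [0.15, 0, 0, 0, 0, 0, 0], [0.15, 0, 0, 0, 0, 0, 0]]}}

```text
time: 4.22
tool_pos: [0.5304, 0.177, 0.1016]
tool_rot: [-3.141, -0.435, -0.359]
contact_force: [1.1, 1.2, -0.3]
opening: 0.0172
grip_force: 3.0
```

Emit:
{"op": "step_arm", "data": {"commands": [[0.1, 0, 0, 0, 0, 0, 0], [0.1, 0, 0, 0, 0, 0, 0], [0.1, 0, 0, 0, 0, 0, 0]], "grip_force": 35}}

```text
time: 4.47
tool_pos: [0.5304, 0.1771, 0.1017]
tool_rot: [-3.141, -0.435, -0.359]
contact_force: [2.6, 2.9, 0.1]
opening: 0.0161
grip_force: 35.0
```

```bash
cat > st.py <<'E'
from plan import *
# mean force in stand axes over n short waits: along pump axis, across (stand y), normal
a=np.array([.7166,-.2708,.6428]);y=np.array([.3535,.9354,0]);F=[]
for i in range(6): F.append(observe()["contact_force"]); im=read_camera("side" if i%2 else "top"); exec("t=im" if i%2==0 else "s=im")
F=np.array(F);m=F.mean(0);st=observe()
print("axial %.2f lateral %.2f normal %.2f sd"%(m@a,m@y,m@np.cross(a,y)),F.std(0).round(2),st["tool_pos"].round(4),st["opening"],st["time"])
A=blueline("top",(140,90,50,75),t[:,:,::-1]) if 0 else None
# yellow label centroid as stand tracker (side)
h=cv2.cvtColor(s,cv2.COLOR_RGB2HSV);Y=(h[:,:,0]>22)&(h[:,:,0]<34)&(h[:,:,1]>170)&(h[:,:,2]>120);Y[:, :320]&=True;Y[:,320:]=False
q=np.argwhere(Y)[:,::-1];print("label",q.mean(0),len(q))
E
sed -i '1a from meas import *' st.py; python3 st.py
```

```text
axial 1.38 lateral 4.02 normal 0.24 sd [0.45 0.75 0.74] [0.5303 0.1769 0.1016] 0.015977213819587017 4.7667
label [272.69369369 154.05405405] 111
```

```bash
cat > lab.py <<'E'
import cv2,numpy as np,sys
def lab(im):
    h=cv2.cvtColor(im,cv2.COLOR_BGR2HSV);Y=(h[:,:,0]>22)&(h[:,:,0]<34)&(h[:,:,1]>170)&(h[:,:,2]>120);Y[:,320:]=False
    q=np.argwhere(Y)[:,::-1];return q.mean(0),len(q)
print(lab(cv2.imread("pics/side0.png")),lab(cv2.imread("pics/s1.png")))
E
python3 lab.py
```

```text
(array([272.56637168, 154.15929204]), 113) (array([272.60526316, 154.21929825]), 114)
```

Emit:
{"op": "step_arm", "data": {"commands": [[0.1, 0.05, 0.14, 0, 0, 0, 0], [0.1, 0.05, 0.14, 0, 0, 0, 0]]}}

```text
time: 4.93
tool_pos: [0.5306, 0.1778, 0.1015]
tool_rot: [3.14, -0.435, -0.358]
contact_force: [2.9, 0.6, 3.0]
opening: 0.0157
grip_force: 34.9
```

```bash
python3 st.py
```

```text
axial 4.15 lateral 1.10 normal 0.12 sd [0.52 0.54 0.49] [0.5306 0.1779 0.1015] 0.01586548870597857 5.2333
label [272.77678571 154.17857143] 112
```

Emit:
{"op": "step_arm", "data": {"commands": [[0.1, 0.07, -0.03, 0.06, 0, 0, 0], [0.1, 0.14, -0.05, 0.13, 0, 0, 0], [0.1, 0.21, -0.08, 0.19, 0, 0, 0], [0.1, 0.29, -0.11, 0.26, 0, 0, 0], [0.1, 0.29, -0.11, 0.26, 0, 0, 0]]}}

```text
time: 5.65
tool_pos: [0.5329, 0.1768, 0.1036]
tool_rot: [3.14, -0.434, -0.358]
contact_force: [-1.3, 0.3, -0.1]
opening: 0.016
grip_force: 34.9
```

```bash
python3 st.py
```

```text
axial -1.01 lateral 0.08 normal 0.13 sd [0.42 0.55 0.46] [0.5333 0.1769 0.1039] 0.0158282313803942 5.95
label [272.71818182 153.98181818] 110
```

Emit:
{"op": "step_arm", "data": {"commands": [[0.1, 0.07, -0.03, 0.06, 0, 0, 0], [0.1, 0.14, -0.05, 0.13, 0, 0, 0], [0.1, 0.14, -0.05, 0.13, 0, 0, 0]]}}

```text
time: 6.2
tool_pos: [0.5351, 0.1765, 0.1055]
tool_rot: [3.142, -0.435, -0.359]
contact_force: [-0.1, 0.4, -0.7]
opening: 0.0159
grip_force: 34.9
```

Emit:
{"op": "step_arm", "data": {"commands": [[0.1, 0.07, -0.03, 0.06, 0, 0, 0], [0.1, 0.07, -0.03, 0.06, 0, 0, 0]]}}

```text
time: 6.37
tool_pos: [0.5357, 0.1762, 0.1061]
tool_rot: [3.141, -0.435, -0.359]
contact_force: [-0.1, -0.0, -1.0]
opening: 0.0158
grip_force: 34.9
```

```bash
python3 st.py
```

```text
axial 0.15 lateral -0.07 normal -0.07 sd [0.37 0.47 0.74] [0.5356 0.1763 0.106 ] 0.016024692583206667 6.6667
label [272.60909091 154.02727273] 110
```

Emit:
{"op": "step_arm", "data": {"commands": [[0.1, 0.07, -0.03, 0.06, 0, 0, 0], [0.1, 0.07, -0.03, 0.06, 0, 0, 0]]}}

```text
time: 6.83
tool_pos: [0.5362, 0.1759, 0.1065]
tool_rot: [3.141, -0.435, -0.358]
contact_force: [-0.3, 1.0, -0.1]
opening: 0.0159
grip_force: 34.9
```

```bash
python3 st.py
```

```text
axial -0.92 lateral -0.05 normal 0.15 sd [0.44 0.59 0.43] [0.5362 0.1759 0.1065] 0.015948947180074908 7.1333
label [272.71428571 154.15178571] 112
```

Emit:
{"op": "step_arm", "data": {"commands": [[0.1, 0.07, -0.03, 0.06, 0, 0, 0], [0.1, 0.07, -0.03, 0.06, 0, 0, 0]]}}

```text
time: 7.3
tool_pos: [0.5367, 0.1756, 0.1069]
tool_rot: [3.141, -0.434, -0.359]
contact_force: [-0.8, -0.2, -0.6]
opening: 0.0163
grip_force: 34.9
```

```bash
python3 st.py
```

```text
axial -1.80 lateral -0.41 normal -0.14 sd [0.65 0.5  0.62] [0.5367 0.1756 0.107 ] 0.015508299858219967 7.6
label [272.63636364 154.05454545] 110
```

Emit:
{"op": "step_arm", "data": {"commands": [[0.1, 0.06, -0.02, 0.05, 0, 0, 0], [0.1, 0.06, -0.02, 0.05, 0, 0, 0]]}}

```text
time: 7.77
tool_pos: [0.5371, 0.1753, 0.1072]
tool_rot: [3.141, -0.434, -0.358]
contact_force: [-1.6, 0.4, -3.3]
opening: 0.0161
grip_force: 34.9
```

```bash
python3 st.py
```

```text
axial -3.54 lateral -0.50 normal -1.71 sd [0.37 0.73 0.33] [0.5373 0.1753 0.1074] 0.016293909424148448 8.0667
label [272.9122807  154.28947368] 114
```

Caught at about 9 mm. I'll back off 2.5 mm, shift left 1.5 mm and feel again.

Emit:
{"op": "step_arm", "data": {"commands": [[0.1, -0.09, 0.03, -0.08, 0, 0, 0], [0.1, -0.18, 0.07, -0.16, 0, 0, 0], [0.1, -0.15, 0.14, -0.16, 0, 0, 0], [0.1, -0.13, 0.21, -0.16, 0, 0, 0], [0.1, -0.13, 0.21, -0.16, 0, 0, 0]]}}

```text
time: 8.48
tool_pos: [0.5367, 0.1778, 0.1064]
tool_rot: [-3.141, -0.436, -0.358]
contact_force: [1.0, -0.3, -1.8]
opening: 0.0159
grip_force: 34.9
```

```bash
python3 st.py
```

```text
axial -0.63 lateral -0.11 normal -1.03 sd [0.61 0.46 0.54] [0.5362 0.1776 0.1061] 0.016233266834126646 8.7833
label [272.93577982 154.12844037] 109
```

Emit:
{"op": "step_arm", "data": {"commands": [[0.1, 0.09, -0.03, 0.08, 0, 0, 0], [0.1, 0.18, -0.07, 0.16, 0, 0, 0], [0.1, 0.18, -0.07, 0.16, 0, 0, 0]]}}

```text
time: 9.03
tool_pos: [0.5379, 0.1768, 0.1076]
tool_rot: [3.141, -0.434, -0.359]
contact_force: [-1.8, 0.9, -1.7]
opening: 0.0162
grip_force: 34.9
```

```bash
python3 st.py
```

```text
axial -1.78 lateral -0.12 normal -0.92 sd [0.61 0.4  0.58] [0.5379 0.1768 0.1075] 0.01587019246206983 9.3333
label [272.92727273 154.17272727] 110
```

Emit:
{"op": "step_arm", "data": {"commands": [[0.1, 0.06, -0.02, 0.05, 0, 0, 0], [0.1, 0.06, -0.02, 0.05, 0, 0, 0]]}}

```text
time: 9.5
tool_pos: [0.5382, 0.1765, 0.1077]
tool_rot: [3.141, -0.434, -0.358]
contact_force: [-1.2, 1.0, -3.8]
opening: 0.0157
grip_force: 34.9
```

```bash
python3 st.py
```

```text
axial -3.46 lateral -0.21 normal -1.87 sd [0.38 0.58 0.58] [0.5383 0.1765 0.1078] 0.01626453570033583 9.8
label [273.0877193  154.28070175] 114
```

Still caught. Another 1.5 mm left.

Emit:
{"op": "step_arm", "data": {"commands": [[0.1, -0.12, 0.05, -0.11, 0, 0, 0], [0.1, -0.22, 0.08, -0.2, 0, 0, 0], [0.1, -0.19, 0.15, -0.2, 0, 0, 0], [0.1, -0.17, 0.22, -0.2, 0, 0, 0], [0.1, -0.17, 0.22, -0.2, 0, 0, 0]]}}

```text
time: 10.22
tool_pos: [0.5373, 0.1791, 0.1065]
tool_rot: [-3.141, -0.435, -0.359]
contact_force: [0.0, -0.5, -1.2]
opening: 0.0159
grip_force: 34.9
```

```bash
python3 st.py
```

```text
axial -0.69 lateral 0.01 normal -0.93 sd [0.39 0.4  0.37] [0.537  0.1788 0.1062] 0.015977420251361153 10.5167
label [273.02702703 154.13513514] 111
```

Emit:
{"op": "step_arm", "data": {"commands": [[0.1, 0.08, -0.03, 0.07, 0, 0, 0], [0.1, 0.16, -0.06, 0.14, 0, 0, 0], [0.1, 0.22, -0.08, 0.2, 0, 0, 0], [0.1, 0.22, -0.08, 0.2, 0, 0, 0]]}}

```text
time: 10.85
tool_pos: [0.5394, 0.178, 0.1084]
tool_rot: [3.142, -0.435, -0.359]
contact_force: [0.0, 0.7, -0.9]
opening: 0.0158
grip_force: 34.9
```

```bash
python3 st.py
```

```text
axial -0.41 lateral 0.17 normal -0.51 sd [0.3  0.45 0.38] [0.5391 0.178  0.1081] 0.016063248940172237 11.15
label [273.01785714 154.23214286] 112
```

No catch this time, so I'll keep going gently.

Emit:
{"op": "step_arm", "data": {"commands": [[0.1, 0.07, -0.03, 0.06, 0, 0, 0], [0.1, 0.11, -0.04, 0.1, 0, 0, 0], [0.1, 0.11, -0.04, 0.1, 0, 0, 0]]}}

```text
time: 11.4
tool_pos: [0.5404, 0.1776, 0.1093]
tool_rot: [3.141, -0.435, -0.359]
contact_force: [0.3, 0.3, -0.6]
opening: 0.0162
grip_force: 34.9
```

```bash
python3 st.py
```

```text
axial -0.70 lateral 0.03 normal -0.87 sd [0.14 0.57 0.36] [0.5402 0.1776 0.1091] 0.015928923666765828 11.7
label [273.01769912 154.30973451] 113
```

Emit:
{"op": "step_arm", "data": {"commands": [[0.1, 0.06, -0.02, 0.05, 0, 0, 0], [0.1, 0.06, -0.02, 0.05, 0, 0, 0]]}}

```text
time: 11.87
tool_pos: [0.541, 0.1775, 0.1097]
tool_rot: [3.141, -0.435, -0.358]
contact_force: [0.9, 0.5, -2.0]
opening: 0.0158
grip_force: 34.9
```

```bash
python3 st.py
```

```text
axial -0.99 lateral -0.00 normal -1.10 sd [0.72 0.49 0.51] [0.5408 0.1775 0.1096] 0.016108145175253538 12.1667
label [273.01785714 154.29464286] 112
```

Emit:
{"op": "step_arm", "data": {"commands": [[0.1, 0.09, -0.03, 0.08, 0, 0, 0], [0.1, 0.18, -0.07, 0.16, 0, 0, 0], [0.1, 0.27, -0.1, 0.24, 0, 0, 0], [0.1, 0.36, -0.14, 0.32, 0, 0, 0], [0.1, 0.36, -0.14, 0.32, 0, 0, 0]]}}

```text
time: 12.58
tool_pos: [0.5447, 0.176, 0.1131]
tool_rot: [-3.142, -0.435, -0.359]
contact_force: [-0.2, 0.5, -1.3]
opening: 0.0157
grip_force: 34.9
```

```bash
python3 st.py
```

```text
axial -0.69 lateral -0.11 normal -0.79 sd [0.61 0.32 0.45] [0.5443 0.176  0.1127] 0.015829434104241598 12.8833
label [273.0619469  154.34513274] 113
```

Emit:
{"op": "step_arm", "data": {"commands": [[0.1, 0.09, -0.03, 0.08, 0, 0, 0], [0.1, 0.18, -0.07, 0.16, 0, 0, 0], [0.1, 0.27, -0.1, 0.24, 0, 0, 0], [0.1, 0.36, -0.14, 0.32, 0, 0, 0], [0.1, 0.36, -0.14, 0.32, 0, 0, 0]]}}

```text
time: 13.3
tool_pos: [0.5484, 0.1746, 0.1163]
tool_rot: [-3.142, -0.435, -0.359]
contact_force: [-0.0, 0.3, -1.9]
opening: 0.0164
grip_force: 34.9
```

```bash
python3 st.py
```

```text
axial -1.02 lateral -0.10 normal -0.73 sd [0.26 0.46 0.59] [0.5479 0.1746 0.1159] 0.015810410255471204 13.6
label [273.02631579 154.3245614 ] 114
```

Emit:
{"op": "step_arm", "data": {"commands": [[0.1, 0.22, -0.08, 0.19, 0, 0, 0], [0.1, 0.43, -0.16, 0.39, 0, 0, 0], [0.1, 0.65, -0.24, 0.58, 0, 0, 0], [0.1, 0.86, -0.33, 0.77, 0, 0, 0], [0.1, 0.86, -0.33, 0.77, 0, 0, 0]]}}

```text
time: 14.02
tool_pos: [0.5575, 0.1713, 0.1244]
tool_rot: [-3.141, -0.436, -0.359]
contact_force: [0.1, -0.1, -1.5]
opening: 0.0161
grip_force: 34.9
```

```bash
python3 st.py
```

```text
axial -0.81 lateral -0.29 normal -0.69 sd [0.61 0.35 0.52] [0.5564 0.1714 0.1236] 0.01601110543035905 14.3167
label [272.98230088 154.36283186] 113
```

Emit:
{"op": "step_arm", "data": {"commands": [[0.1, 0.22, -0.08, 0.19, 0, 0, 0], [0.1, 0.43, -0.16, 0.39, 0, 0, 0], [0.1, 0.65, -0.24, 0.58, 0, 0, 0], [0.1, 0.86, -0.33, 0.77, 0, 0, 0], [0.1, 0.86, -0.33, 0.77, 0, 0, 0]]}}

```text
time: 14.73
tool_pos: [0.566, 0.168, 0.1321]
tool_rot: [-3.141, -0.436, -0.359]
contact_force: [-0.0, 1.0, -0.7]
opening: 0.0157
grip_force: 34.9
```

```bash
python3 st.py
```

```text
axial -0.28 lateral 0.36 normal -0.46 sd [0.82 0.48 0.38] [0.5651 0.1681 0.1313] 0.015750082920887764 15.0333
label [273.03508772 154.35964912] 114
```

Emit:
{"op": "step_arm", "data": {"commands": [[0.1, 0.22, -0.08, 0.19, 0, 0, 0], [0.1, 0.43, -0.16, 0.39, 0, 0, 0], [0.1, 0.65, -0.24, 0.58, 0, 0, 0], [0.1, 0.86, -0.33, 0.77, 0, 0, 0], [0.1, 1.08, -0.41, 0.96, 0, 0, 0]]}}

```text
time: 15.45
tool_pos: [0.5763, 0.1638, 0.1413]
tool_rot: [3.141, -0.435, -0.359]
contact_force: [0.1, 1.0, -1.0]
opening: 0.0163
grip_force: 34.9
```

```bash
python3 st.py
```

```text
axial -1.10 lateral 0.31 normal -0.64 sd [0.48 0.35 0.3 ] [0.5758 0.1639 0.1408] 0.016092153669211743 15.75
label [273.12820513 154.39316239] 117
```

Emit:
{"op": "step_arm", "data": {"commands": [[0.1, 0.36, -0.14, 0.32, 0, 0, 0], [0.1, 0.72, -0.27, 0.64, 0, 0, 0], [0.1, 1.08, -0.41, 0.96, 0, 0, 0], [0.1, 1.43, -0.54, 1.29, 0, 0, 0], [0.1, 1.8, -0.68, 1.6, 0, 0, 0]]}}

```text
time: 16.17
tool_pos: [0.5946, 0.157, 0.1576]
tool_rot: [-3.142, -0.435, -0.359]
contact_force: [-0.3, -0.4, -0.1]
opening: 0.0161
grip_force: 34.9
```

Emit:
{"op": "step_arm", "data": {"commands": [[0.1, 0, 0, 0.5, 0, 0, 0], [0.1, 0, 0, 1, 0, 0, 0], [0.1, 0, 0, 1, 0, 0, 0]]}}

```text
time: 16.42
tool_pos: [0.5946, 0.1573, 0.1685]
tool_rot: [-3.141, -0.436, -0.359]
contact_force: [0.2, 0.2, -0.6]
opening: 0.016
grip_force: 34.9
```

```bash
python3 st.py
python3 - <<'E'
from plan import *
t=read_camera("top");sd=read_camera("side");cv2.imwrite("pics/s3.png",sd[:,:,::-1]);cv2.imwrite("pics/t3.png",t[:,:,::-1])
print(observe()["qpos"])
r=lambda im,x,y:cv2.resize(im[y:y+80,x:x+80,::-1],None,fx=5,fy=5,interpolation=cv2.INTER_CUBIC)
cv2.imwrite("pics/c3.png",np.hstack([r(t,125,100),r(sd,240,90)]))
E
```

```text
axial -0.88 lateral 0.32 normal -0.75 sd [0.21 0.36 0.47] [0.5938 0.1572 0.1667] 0.015997937248708422 16.7167
label [273.04424779 154.40707965] 113
[ 0.26103663  0.40916156  1.69156283 -0.38165823  0.71685637  2.438752  ]
```

View pics/c3.png

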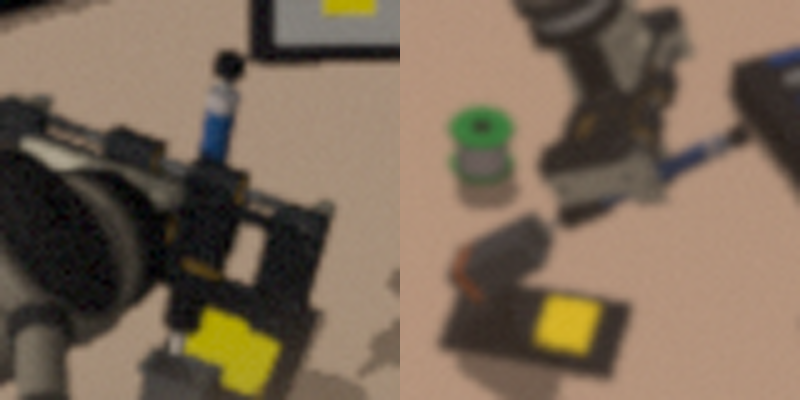

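Pump is clear of the mouth (nozzle at side-crop (553,225)) and the stand is unmoved. Now I'll estimate the pump in the tool frame and plan the transfer.

Run:
```python
from plan import *
k=lambda x,y,ox,oy:((x+.5)/5-.5+ox,(y+.5)/5-.5+oy)
s=observe();R0=Ro.from_euler("xyz",s["tool_rot"]).as_matrix();g=s["tool_pos"]-.022*R0[:,2]
K,e=tri(k(229,67,125,100),k(338,134,240,90));N,e2=tri(k(176,343,125,100),k(153,223,240,90))
print("knob",K,e,"nozz",N,e2,"len",np.linalg.norm(K-N))
for d in(K-g,K-N):print(np.linalg.norm(d),np.degrees([np.arctan2(d[1],d[0]),np.arcsin(d[2]/np.linalg.norm(d))]))
print("g",g,"N-g",np.linalg.norm(N-g))
R=Rt(-5.6,-14); print(delta(R,np.array([.494,-.156,.2])), R[:,2])
```

```text
knob [0.6445875  0.13479309 0.24095955] 6.157057205574381e-05 nozz [0.51307261 0.18995528 0.11619732] 0.0014251108416845591 len 0.18948521902176146
0.08442071384696047 [-23.32281973  39.97882867]
0.18948521902176146 [-22.75497433  41.18003369]
g [0.58518334 0.16040461 0.18671886] N-g 0.10510226976231146
(array([ -9.98, -31.31,   3.32]), array([0.154, 0.663, 0.251])) [-0.2407673   0.02360744 -0.97029573]
```

Emit:
{"op": "step_arm", "data": {"commands": [[0.1, 0, 0, 2, 0, 0, 0], [0.1, 0, 0, 4, 0, 0, 0], [0.1, 0, -1, 5, 0.02, 0.09, 0.03], [0.1, -0.5, -3, 5, 0.04, 0.18, 0.065], [0.1, -1, -6, 5, 0.06, 0.27, 0.1]]}}

```text
time: 17.23
tool_pos: [0.5842, 0.099, 0.2187]
tool_rot: [3.12, -0.158, -0.245]
contact_force: [0.2, -0.8, -1.7]
opening: 0.0158
grip_force: 34.9
```

Emit:
{"op": "step_arm", "data": {"commands": [[0.1, -1, -3, 0, 0.02, 0.09, 0.03], [0.1, -2, -6, 0, 0.04, 0.18, 0.065], [0.1, -3, -9.5, 0, 0.06, 0.27, 0.1], [0.1, -4, -13, 0, 0.08, 0.36, 0.13], [0.1, -5, -16.5, 0, 0.09, 0.38, 0.14]]}}

```text
time: 17.65
tool_pos: [0.5345, -0.0699, 0.216]
tool_rot: [3.139, 0.235, -0.106]
contact_force: [-1.0, -0.6, -2.2]
opening: 0.0158
grip_force: 34.9
```

Run:
```python
from plan import *
print(delta(Rt(-5.6,-15),np.array([.495,-.156,.16])),observe()["tool_pos"],observe()["qpos"],observe()["opening"])
```

```text
(array([-3.95, -8.61, -5.6 ]), array([0.006, 0.026, 0.008])) [ 0.53445102 -0.06992742  0.21603352] [-0.25059151  0.51923772  1.2960617  -0.03651641  1.55847931  1.43097341] 0.015784749431889965
```

Emit:
{"op": "step_arm", "data": {"commands": [[0.1, -1.5, -3.5, 0, 0.006, 0.026, 0.008], [0.1, -3, -7, 0, 0.006, 0.026, 0.008], [0.1, -4, -8.6, -2.5, 0.006, 0.026, 0.008], [0.1, -4, -8.6, -5.6, 0.006, 0.026, 0.008], [0.1, -4, -8.6, -5.6, 0.006, 0.026, 0.008]]}}

```text
time: 18.07
tool_pos: [0.491, -0.154, 0.1564]
tool_rot: [-3.14, 0.265, -0.101]
contact_force: [-0.9, 1.1, -2.5]
opening: 0.0158
grip_force: 34.9
```

Emit:
{"op": "step_arm", "data": {"commands": [[0.1, 0, 0, 0, 0, 0, 0], [0.1, 0, 0, 0, 0, 0, 0], [0.1, 0, 0, 0, 0, 0, 0]]}}

```text
time: 18.32
tool_pos: [0.4953, -0.1535, 0.1627]
tool_rot: [3.14, 0.254, -0.098]
contact_force: [-0.2, -0.4, -0.7]
opening: 0.0157
grip_force: 34.9
```

Run:
```python
from plan import *
s=observe();print(s["tool_pos"],s["tool_rot"])
t=read_camera("top");sd=read_camera("side");cv2.imwrite("pics/s4.png",sd[:,:,::-1]);cv2.imwrite("pics/t4.png",t[:,:,::-1])
r=lambda im,x,y:cv2.resize(im[y:y+100,x:x+80,::-1],None,fx=5,fy=5,interpolation=cv2.INTER_CUBIC)
cv2.imwrite("pics/c4.png",np.hstack([r(t,235,110),r(sd,240,140)]))
```

```text
[ 0.49527924 -0.15352398  0.16269851] [ 3.13972844  0.25394078 -0.09800915]
```

View pics/c4.png

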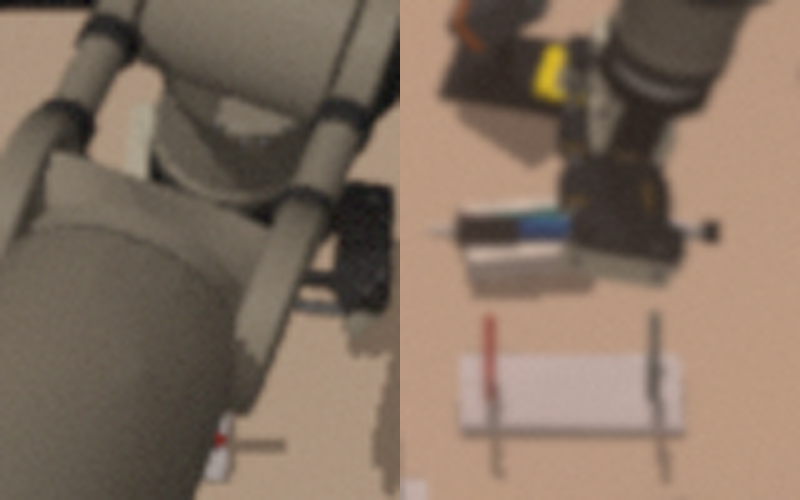

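Run:
```python
from plan import *
k=lambda x,y,ox,oy:((x-400+.5)/5-.5+ox,(y+.5)/5-.5+oy)
s=observe();R0=Ro.from_euler("xyz",s["tool_rot"]).as_matrix();g=s["tool_pos"]-.022*R0[:,2]
yaw=np.radians(-5.6);n=np.array([-np.sin(yaw),np.cos(yaw),0])
P=[]
for q in((428,231),(458,231),(519,228),(720,231)):
    o,d=ray("side",*k(*q,240,140));t=n@(g-o)/(n@d);P.append(o+t*d);print(P[-1].round(4))
d=P[3]-P[0];print("len",np.linalg.norm(d),"elev",np.degrees(np.arcsin(d[2]/np.linalg.norm(d))),"g",g)
L=(P[3]-P[0])/np.linalg.norm(d);print("s of g from tip, body start, body end, knobend",[round(float((g-P[i])@L),4) for i in range(4)])
for nm,q in(("red",(490,318)),("grey",(655,314))):print(nm,"far tip",plane("side",*k(*q,240,140),.066))
im=cv2.imread("pics/side0.png")
```

```text
[ 0.3907 -0.1432  0.1786]
[ 0.411  -0.1452  0.1789]
[ 0.4524 -0.1493  0.1824]
[ 0.5885 -0.1626  0.1811]
len 0.1988178954665988 elev 0.7083132421166981 g [ 0.50052238 -0.15401295  0.18372715]
s of g from tip, body start, body end, knobend [0.1104, 0.09, 0.0484, -0.0884]
red far tip [ 0.4340843  -0.12885378  0.066     ]
grey far tip [ 0.55388258 -0.13538738  0.066     ]
```

Emit:
{"op": "step_arm", "data": {"commands": [[0.1, 0.2, -0.25, -3, 0, 0, 0], [0.1, 0.2, -0.25, -6, 0, 0, 0], [0.1, 0.2, -0.25, -8.5, 0, 0, 0], [0.1, 0.2, -0.25, -10, 0, 0, 0], [0.1, 0.2, -0.25, -10, 0, 0, 0]]}}

```text
time: 18.83
tool_pos: [0.4947, -0.1553, 0.0587]
tool_rot: [-3.141, 0.262, -0.098]
contact_force: [0.6, 0.6, -1.0]
opening: 0.016
grip_force: 34.9
```

Emit:
{"op": "step_arm", "data": {"commands": [[0.1, 0, 0, 0, 0, 0, 0], [0.1, 0, 0, 0, 0, 0, 0]]}}

```text
time: 19.0
tool_pos: [0.4971, -0.1566, 0.0625]
tool_rot: [3.14, 0.254, -0.099]
contact_force: [0.0, 0.5, -1.6]
opening: 0.0159
grip_force: 34.9
```

Run:
```python
from plan import *
s=observe();print(s["tool_pos"],s["tool_rot"],s["contact_force"])
t=read_camera("top");sd=read_camera("side");cv2.imwrite("pics/s5.png",sd[:,:,::-1])
cv2.imwrite("pics/c5.png",cv2.resize(sd[185:245,235:315,::-1],None,fx=9,fy=9,interpolation=cv2.INTER_CUBIC))
```

```text
[ 0.49711653 -0.15655504  0.06251311] [ 3.139787    0.25440434 -0.09890032] [ 0.02966651  0.48382805 -1.58203524]
```

View pics/c5.png

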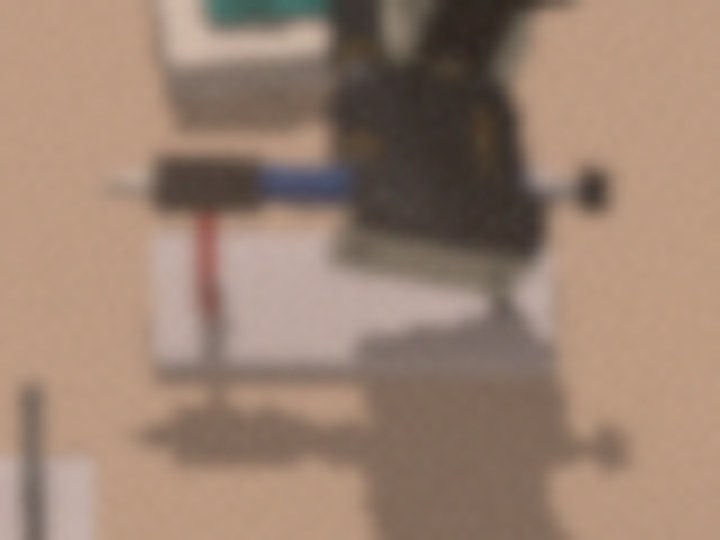

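The body centre at crop column 207 lines up with the red notch. I'll lower it by feel.

Emit:
{"op": "step_arm", "data": {"commands": [[0.1, 0, 0, -0.8, 0, 0, 0], [0.1, 0, 0, -1.5, 0, 0, 0], [0.1, 0, 0, -2, 0, 0, 0], [0.1, 0, 0, -2.4, 0, 0, 0], [0.1, 0, 0, -2.4, 0, 0, 0]]}}

```text
time: 19.52
tool_pos: [0.4957, -0.156, 0.0364]
tool_rot: [3.141, 0.258, -0.099]
contact_force: [0.1, 1.6, -1.4]
opening: 0.0157
grip_force: 34.9
```

Emit:
{"op": "step_arm", "data": {"commands": [[0.1, 0, 0, 0, 0, 0, 0], [0.1, 0, 0, 0, 0, 0, 0]]}}

```text
time: 19.68
tool_pos: [0.4959, -0.1562, 0.0368]
tool_rot: [3.141, 0.257, -0.099]
contact_force: [0.3, 1.3, -1.2]
opening: 0.0162
grip_force: 34.9
```

Emit:
{"op": "step_arm", "data": {"commands": [[0.1, 0, 0, -0.15, 0, 0, 0], [0.1, 0, 0, -0.15, 0, 0, 0], [0.1, 0, 0, -0.15, 0, 0, 0]]}}

```text
time: 19.93
tool_pos: [0.496, -0.1562, 0.0362]
tool_rot: [3.141, 0.257, -0.099]
contact_force: [-1.0, 2.1, 5.7]
opening: 0.0162
grip_force: 34.9
```

```bash
python3 st.py; python3 -c "
from cell import *;s=observe();print(s['contact_force'],s['torque'])"
```

```text
axial 1.82 lateral 1.81 normal 5.78 sd [0.36 0.41 0.37] [ 0.496  -0.1562  0.0362] 0.016116114785313867 20.2333
label [273.09322034 154.43220339] 118
[-1.17520299  2.42651415  5.54915655] [ 0.38873023  0.2138621  -0.04648203]
```

Emit:
{"op": "step_arm", "data": {"commands": [[0.1, 0, 0.1, 0, 0, 0, 0], [0.1, 0, 0.1, 0, 0, 0, 0], [0.1, 0, 0.1, 0, 0, 0, 0]]}}

```text
time: 20.48
tool_pos: [0.4962, -0.1557, 0.0359]
tool_rot: [3.14, 0.256, -0.099]
contact_force: [-0.4, -0.2, 4.2]
opening: 0.0162
grip_force: 34.9
```

```bash
python3 st.py
python3 - <<'E'
from cell import *;import cv2,numpy as np;s=observe();print(s['contact_force'],s['torque'])
sd=read_camera("side");cv2.imwrite("pics/s6.png",sd[:,:,::-1])
cv2.imwrite("pics/c6.png",cv2.resize(sd[185:245,235:315,::-1],None,fx=9,fy=9,interpolation=cv2.INTER_CUBIC))
E
```

```text
axial 3.16 lateral -0.92 normal 3.82 sd [0.33 0.61 0.87] [ 0.4962 -0.1557  0.0358] 0.015861438390001308 20.7833
label [273.09322034 154.43220339] 118
[-0.52965188 -1.5033477   5.49841601] [-0.1740613   0.08071302  0.15870897]
```

View pics/c6.png

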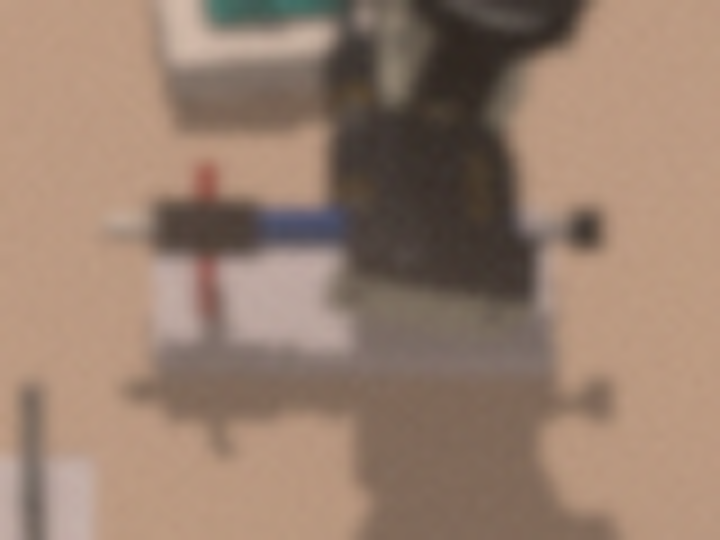

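The pump sits in the red notch, with the tip at crop (108,225) and the knob end at (600,228). I'll check how level it is.

Run:
```python
from plan import *
k=lambda x,y:((x+.5)/9-.5+235,(y+.5)/9-.5+185)
yaw=np.radians(-5.6);n=np.array([-np.sin(yaw),np.cos(yaw),0]);c=np.array([.4915,-.1568,.052])
P=[]
for q in((106,225),(157,225),(256,225),(601,228)):
    o,d=ray("side",*k(*q));t=n@(c-o)/(n@d);P.append(o+t*d);print(P[-1].round(4))
d=P[3]-P[0];print(np.linalg.norm(d),np.degrees(np.arcsin(d[2]/np.linalg.norm(d))),(P[0]+P[3])/2)
```

```text
[ 0.3917 -0.147   0.0562]
[ 0.4121 -0.149   0.0565]
[ 0.4516 -0.1529  0.057 ]
[ 0.5891 -0.1664  0.057 ]
0.19838196310135145 0.2492717115354531 [ 0.49041937 -0.15669404  0.05660289]
```

Emit:
{"op": "step_arm", "data": {"commands": [[0.1, 0, -0.03, -0.1, 0, 0, 0], [0.1, 0, -0.03, -0.1, 0, 0, 0], [0.1, 0, -0.03, -0.1, 0, 0, 0]]}}

```text
time: 21.08
tool_pos: [0.4963, -0.1557, 0.0357]
tool_rot: [3.14, 0.256, -0.099]
contact_force: [-1.5, 0.5, 11.5]
opening: 0.0159
grip_force: 34.9
```

```bash
python3 st.py; python3 -c "
from cell import *;s=observe();print(s['contact_force'],s['torque'])"
```

```text
axial 6.39 lateral 0.09 normal 9.87 sd [0.56 0.31 0.53] [ 0.4963 -0.1557  0.0357] 0.015775633348488097 21.3833
label [272.99152542 154.43220339] 118
[-2.30394487  0.78737638 11.2795753 ] [0.18990088 0.54179251 0.10525396]
```

Seated, with the lateral force balanced. I'll trim knob-down slightly, ease the preload and hold, then release.

Emit:
{"op": "step_arm", "data": {"commands": [[0.1, 0, 0, 0.1, 0.001, 0.01, 0], [0.1, 0, 0, 0.1, 0.001, 0.01, 0], [0.1, 0, 0, 0.1, 0.001, 0.01, 0], [0.1, 0, 0, 0.1, 0.001, 0.01, 0]]}}

```text
time: 21.72
tool_pos: [0.4962, -0.1556, 0.0359]
tool_rot: [3.141, 0.267, -0.099]
contact_force: [-0.9, 0.1, 7.2]
opening: 0.0163
grip_force: 34.9
```

```bash
python3 st.py; python3 -c "
from cell import *;s=observe();print(s['contact_force'],s['torque'])"
```

```text
axial 3.96 lateral 0.02 normal 6.28 sd [0.41 0.41 0.7 ] [ 0.4962 -0.1556  0.0359] 0.015526713501431389 22.0167
label [273.08547009 154.38461538] 117
[-1.20346668  0.37038172  7.64550763] [0.12076679 0.25278312 0.12498374]
```

Emit:
{"op": "step_arm", "data": {"commands": [[0.15, 0, 0, 0.06, 0, 0, 0], [0.15, 0, 0, 0.06, 0, 0, 0], [0.15, 0, 0, 0.06, 0, 0, 0], [0.15, 0, 0, 0.06, 0, 0, 0]], "grip_force": 5}}

```text
time: 22.35
tool_pos: [0.496, -0.1555, 0.0357]
tool_rot: [3.141, 0.267, -0.099]
contact_force: [1.8, 1.1, 0.2]
opening: 0.0169
grip_force: 5.0
```

Emit:
{"op": "step_arm", "data": {"commands": [[0.22, 0, 0, 0, 0, 0, 0], [0.3, 0, 0, 0, 0, 0, 0], [0.4, 0, 0, 0, 0, 0, 0], [0.5, 0, 0, 0, 0, 0, 0], [0.5, 0, 0, 0, 0, 0, 0]]}}

```text
time: 22.77
tool_pos: [0.4959, -0.1557, 0.0361]
tool_rot: [3.141, 0.267, -0.099]
contact_force: [-0.7, 0.7, 0.6]
opening: 0.0425
grip_force: 0.0
```

Emit:
{"op": "step_arm", "data": {"commands": [[0.5, 0.2, 0, 1, 0, 0, 0], [0.5, 0.5, 0, 2.5, 0, 0, 0], [0.5, 1, 0, 5, 0, 0, 0], [0.5, 1.5, 0, 9, 0, 0, 0], [0.5, 2, 0, 13, 0, 0, 0]]}}

```text
time: 23.18
tool_pos: [0.5155, -0.1553, 0.1677]
tool_rot: [3.141, 0.269, -0.099]
contact_force: [0.9, -0.7, 0.4]
opening: 0.0455
grip_force: 0.0
```

Emit:
{"op": "step_arm", "data": {"commands": [[0.5, -2, -3, 3, 0, 0, 0], [0.5, -4, -6, 3, 0, 0, 0], [0.5, -6, -9.5, 3, 0, 0, 0], [0.5, -8, -13, 3, 0, 0, 0], [0.5, -10, -16, 3, 0, 0, 0]]}}

```text
time: 23.6
tool_pos: [0.415, -0.3175, 0.1974]
tool_rot: [3.139, 0.266, -0.1]
contact_force: [0.6, -0.6, 0.5]
opening: 0.0457
grip_force: 0.0
```

```bash
python3 st.py
python3 - <<'E'
from cell import *;import cv2,numpy as np;s=observe();print(s['contact_force'],s['opening'])
sd=read_camera("side")[:,:,::-1];t=read_camera("top")[:,:,::-1]
r=lambda im,x,y:cv2.resize(im[y:y+80,x:x+80],None,fx=5,fy=5,interpolation=cv2.INTER_CUBIC)
cv2.imwrite("pics/c7.png",np.hstack([r(t,230,135),r(sd,235,175)]))
E
```

```text
axial 0.21 lateral -0.81 normal -0.07 sd [0.89 1.61 0.48] [ 0.4166 -0.3149  0.1965] 0.04615625161216826 23.9
label [nan nan] 0
[ 0.42963014 -0.29180964  0.36000432] 0.04615625161216826st.py:11: RuntimeWarning: Mean of empty slice.
  q=np.argwhere(Y)[:,::-1];print("label",q.mean(0),len(q))
  ret = um.true_divide(
```

View pics/c7.png

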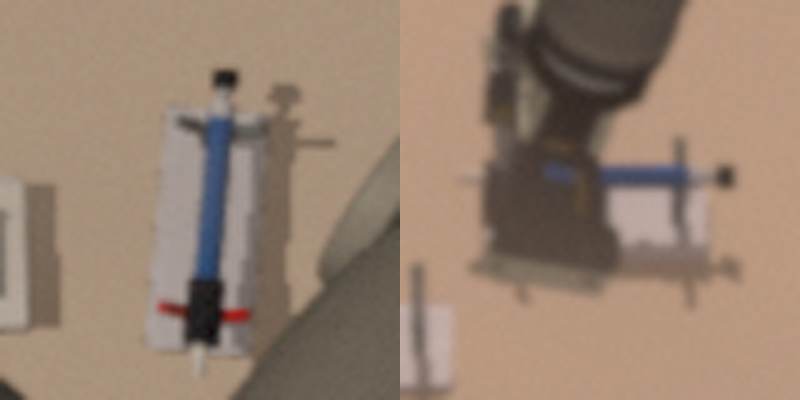

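The pump lies in both notches with the nozzle on the red side, centred. In the top crop the knob is at (224,77) and the nozzle at (199,360). The arm is clear.

```bash
python3 -c "
from cell import *;print(hand_in())"
```

```text
the job is handed in; nothing more can be done
None
```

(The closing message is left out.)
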